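Take the long heat sink from the tilt-out bin and load the test cradle

ROBOT

A 6-joint arm with a two-finger parallel gripper is mounted at the origin on the work surface. World frame = base frame: x ahead of the robot, y to its left, z up, the work surface at z = 0. Lengths are in m, angles in rad, forces in N, time in s.
With the tool pointing down it reaches from about 0.35 to 0.85 m from the base axis. Payload 8.1 kg.
Tool frame: the origin (TCP) lies between the finger pads; the fingertips stand 14 mm ahead of it and the grasp point (between the pads) lies 5 mm behind it (robot.tcp_to_tips is the z of the fingertips in the tool frame, in m); z points along the fingers, y is the line along which they close (so a half turn about z gives the same grasp; the last joint's range is limited). The gripper opens to 93 mm and grips with 3 to 60 N. Pads are 15 mm wide; open, the fingers measure 128 mm over their backs; the gripper's body (75 mm by 188 mm) begins 65 mm behind the grasp point.
Start: joints at [1.113, 0.13, 1.488, -0, 1.523, -0.085], TCP at [0.219, 0.559, 0.233] pointing down, gripper open.
Joint ranges: [-2.96, 2.96], [-0.89, 2.26], [0.02, 2.5], [-1.34, 4.48], [0, 2.73], [-2.66, 2.66]. Speed limits (rad/s): [2.39, 2.39, 2.79, 3.14, 3.14, 3.14].

INTERFACE

Orientations are given as a rotation vector (axis times angle).
In Python, from plant import sensors, read_camera, robot gives the robot as it stands.
- The arm moves only by the tool nudge_tcp, called after "Call:" in YAML: its name, and indented under it one key for each argument. Schema: {"type":"object","properties":{"increments":{"type":"array","items":{"type":"number"},"minItems":5,"maxItems":100},"grip_n":{"type":"number"},"only":{"type":"string"},"quiet":{"type":"boolean"},"lines":{"type":"string"}},"required":["increments"],"additionalProperties":false}. increments is one flat list of numbers that holds 1 to 20 rows one after another, with no inner brackets; each row has 5 numbers: the finger opening in m, then dx, dy, dz in shares of the most that a row can go, 1 being 50 mm, then a turn about the tool's z in shares of 360 degrees (1.0 is 360 degrees); each row shifts and turns the commanded pose from where the row before left it, along the tool's axes as they then stand; what a row does not reach is not made up. A row lasts 1/10 s, in which the tool goes at most 0.05 m and 0.15 rad, less where a joint would pass 70% of its speed; a pose out of reach is approached as far as the arm can. The fingers move at their own pace and stop on an object; grip_n is the grip in N (left out, the last holds). Time passes only in rows, so rows that do not move let the fingers close. The tool returns the time, the measured TCP pose, the force, the opening and the grip force at its end. only (a regular expression) keeps the lines of the reply that match it, lines (a string "A,B") keeps lines A to B, and quiet returns only ok. Input that does not fit is refused with a message, and nothing moves.
- sensors.read_state(): the state, without advancing time (a new reading comes with each control period).
- read_camera(name): name is "scene" or "top"; returns a dict with "image" (400x640x3 uint8, red, green, blue), "depth" (400x640 float32, m along the optical axis (not along the pixel's ray), 0 where there is no reading), "fx", "fy", "cx", "cy" (pixels), "dist" ([k1, k2, p1, p2, k3] as OpenCV has them; the pictures are not rectified), "R" (3x3) and "t" (3): a world point X has camera coordinates R X + t. Camera axes: x right, y down, z forward; pixel columns grow to the right and rows downward; lengths in m; the calibration is good to about 2 mm. A picture is of the moment at which its call begins.
- robot.close_job(): hands the job in; it is judged then, once.
The state is a dict: "t": time; "q": joint angles; "dq": joint speeds; "joint_torque": joint torques, N m; "tool_pos": TCP position; "orientation": TCP orientation; "force": force on the tool from outside, world axes, zero at the start; "wrist_torque": the same for the moment, N m; "opening": finger opening in m; "gripper_force": force on a finger pad.
Only numpy, scipy, OpenCV 4.12 (cv2) and the standard library are available. Lean on these libraries where they do the work, as an engineer would, in place of code of your own. Each camera call takes 0.05 s, during which the arm holds its last target. There are 200 camera calls.

TASK

Swing the tilt-out bin fully forward out of its rack and draw the long finned heat sink out of its mouth. Lay it flat on the bench, fins up, a hand's breadth clear of the cradle, and let go of it. Take it up afresh (the cradle leaves room for fingers only at the middle) and set it down, without dropping it, lying fully home in the slot of the black test cradle with its fins up; finish with the bin swung fully shut again, the short heat sink and the plain bar still in it and nothing else on the bench shifted.

Things in the scene. Friction and masses are not known exactly. Their poses are not given: they have to be found in the camera images.
- bin (a joint): swing of the tilt-out bin about the level hinge at its front lower edge: 0 = shut (upright in the rack; the start), 0.95 rad = fully open on its stop, top swung to the rack's -x side, the robot's side. Light friction; weight keeps it shut below about 0.3 rad and open above about 0.65 rad, and carries it gently the rest of the way.
- bin_handle (a point): middle of the bin's bar handle: level round steel bar 12 mm thick, 106 mm long along y, on two thin rods at y = +-45 mm. Axes as bin_hinge. From bin_hinge it lies at x -30, z +128 mm (with the bin shut 168 mm above the bench). Free space behind it: 30 mm.
- bin_hinge (a point): middle of the bin's hinge line, 40 mm above the bench; axes turn with the bin (shut: x into the rack, y along the hinge, z up). Grey plastic bin: front panel's inner face at x 0, 6 mm thick, up to z 80; inner floor at z 0; back wall's inner face at x 50, up to z 65; outer width 228 mm.
- bin_mouth (a point): middle of the bin's mouth, at x 25, z 65 mm from bin_hinge, same axes. Three pockets 60 mm wide, centred at y -72, 0 and +72, parted by walls 12 mm thick up to z 65. With the bin open, parts lie on the front panel, which slopes 36 degrees up to the robot's side, upper ends free beyond the walls; draw them out along their length 60 mm or more before lifting.
- rack: fixed grey steel rack that carries the bin; origin on the bench straight under the hinge line, +x into the rack. 264 mm wide (y), x -15 to 135 mm; side cheeks from x 0 up to z 200; a top shelf (z 200 to 210) from x 70 to 135. It may stand left or right on the bench.
- heatsink: the part to move: long bare-aluminium heat sink 110 x 36 x 28 mm, five fins along its length, 0.13 to 0.25 kg. Origin: centre of its lower end as it stands in the bin; z along its length, y across its 36 mm width (grip here), x across its thickness, from base plate (x -14) to fin tips (x +14): fins up means x up. Starts in any of the three pockets, base plate to the front panel.
- heatsink_center (a point): centre of the long heat sink (55 mm along z from its origin), same axes
- short_sink: heat sink of the same kind but only 80 mm long, standing in another pocket; origin and axes as for the long one. Stays in the bin.
- plain_bar: solid smooth aluminium bar 110 x 36 x 28 mm without fins, standing in the third pocket; origin and axes as for the long heat sink. Stays in the bin.
- cradle: fixed black plastic test cradle, plate 150 x 100 x 12 mm, origin at the centre of its underside. On it a slot along x, 118 x 44 mm inside, walled by guides 8 mm thick, 26 mm tall (tops 38 mm above the bench) at its ends and along the outer 24 mm of its long sides; the middle 70 mm of the long sides is open for the fingers.
- cradle_slot (a point): centre of the slot's floor, 12 mm above the bench; axes as the cradle: x along the slot, y across, z up. A heat sink lying in it has its centre 14 mm above this point. Either end of it may point either way.
- solder_spool: Bystander, to be left where it stands. White spool with grey winding, 64 mm across, 55 mm high, upright; origin at the centre of its underside.
- wire_spool: Bystander, to be left where it stands. White spool with copper winding, 72 mm across, 50 mm high, upright; origin at the centre of its underside.
- flux_bottle: Bystander, to be left where it stands. Small upright bottle, 40 mm across, 100 mm high; origin at the centre of its underside.
- tip_jar: Bystander, to be left where it stands. Glass jar, 60 mm across, 65 mm high; origin at the centre of its underside.
- beacon: Bystander, to be left where it stands. Black handheld beacon lying flat, 100 (x) x 60 (y) x 29 mm high; origin at the centre of its underside.
- tip_cleaner: Bystander, to be left where it stands. Tip cleaner: 70 mm square foot with a black pot, 48 mm high in all; origin at the centre of its underside.
- screwdriver: Bystander, to be left where it stands. Screwdriver lying flat, 160 mm long, near the robot on its right; lies along its x.
Mind the look-alikes: they are no part of the job. What is shaped like the cradle but turquoise is not meant.

How it is judged:
On the way, in this order (a step that is already met when the one before it is completed fails the run):
1. the bin is swung fully forward (joint above 0.85 rad) with the long heat sink in it (value of joint bin above 0.85 rad and z of heatsink in the frame of bin_hinge below 0.03 m and x of heatsink in the frame of bin_hinge between -0.005 and 0.055 m), for 0.2 s.
2. the long heat sink lies flat on the bench, fins up, released and at rest, its centre more than 100 mm from that of the cradle (height (world z) of heatsink_center below 0.022 m and angle between heatsink's own x axis and vertical below 0.15 rad and horizontal distance between heatsink_center and cradle above 0.1 m and linear speed of heatsink below 0.02 m/s and contact force between heatsink and the fingers below 0.05 N), for 0.2 s.
At the end, for the whole second after the job is handed in: The long heat sink lies released and at rest in the cradle's slot: centre within 9 mm of the slot's centre each way, 8 to 19 mm above its floor, lengthwise along it within 0.15 rad, fins up within 0.1 rad. The bin is shut (joint below 0.08 rad) with the short heat sink and the plain bar in it (x of heatsink_center in the frame of cradle_slot between -0.009 and 0.009 m and y of heatsink_center in the frame of cradle_slot between -0.009 and 0.009 m and z of heatsink_center in the frame of cradle_slot between 0.008 and 0.019 m and angle between the z axis of heatsink and the x axis of cradle, either way round below 0.15 rad and angle between heatsink's own x axis and vertical below 0.1 rad and value of joint bin below 0.08 rad and linear speed of heatsink below 0.02 m/s and contact force between heatsink and the fingers below 0.05 N and x of short_sink in the frame of bin_hinge between -0.005 and 0.055 m and y of short_sink in the frame of bin_hinge between -0.115 and 0.115 m and z of short_sink in the frame of bin_hinge between -0.01 and 0.035 m and x of plain_bar in the frame of bin_hinge between -0.005 and 0.055 m and y of plain_bar in the frame of bin_hinge between -0.115 and 0.115 m and z of plain_bar in the frame of bin_hinge between -0.01 and 0.035 m); the robot touches nothing.
It fails at once if a bystander is shifted by more than 30 mm (distance of any of solder_spool, wire_spool, flux_bottle, tip_jar, beacon, tip_cleaner, screwdriver from where it was at the start of the episode above 0.03 m).
It fails at once if the long heat sink is dropped or thrown (faster than 0.8 m/s with no finger on it) (linear speed of heatsink above 0.8 m/s and contact force between heatsink and the fingers below 0.05 N).
It also fails if it takes over 72 s, if anything falls off the work surface, if the arm or the gripper's body presses on something with over 40 N, if the wrist force passes 120 N, or if a joint passes its speed limit or range.

## Working session

There is one attempt and no reset: what is moved stays moved. The work goes in short steps, Python scripts to look and compute and a tool call to move; the robot and the scene stay as the last step left them, time stands still between calls to the robot, and variables do not carry over. Pictures are saved under pics/ and viewed, at most 10 in all, crops included, and the job is handed in when it is done.

```bash
ls; mkdir -p pics
```

Create h.py:
```python
import numpy as np, cv2
from plant import sensors, read_camera, robot
from scipy.spatial.transform import Rotation as Ro
def cam(n):
    c=read_camera(n); return c
def save(c,name,crop=None,s=1):
    im=c["image"][...,::-1]
    if crop: x0,y0,x1,y1=crop; im=im[y0:y1,x0:x1]
    cv2.imwrite("pics/"+name,cv2.resize(im,None,fx=s,fy=s,interpolation=cv2.INTER_CUBIC))
def K(c): return np.array([[c["fx"],0,c["cx"]],[0,c["fy"],c["cy"]],[0,0,1.]])
def cloud(c):
    h,w=c["depth"].shape
    uv=np.stack(np.meshgrid(np.arange(w),np.arange(h)),-1).reshape(-1,1,2).astype(float)
    n=cv2.undistortPoints(uv,K(c),np.array(c["dist"])).reshape(h,w,2)
    d=c["depth"][...,None]
    P=np.concatenate([n*d,d],-1)
    X=(P-np.array(c["t"]))@np.array(c["R"])
    X[c["depth"]==0]=np.nan
    return X
def proj(c,X):
    rv=cv2.Rodrigues(np.array(c["R"]))[0]
    return cv2.projectPoints(np.array(X,float).reshape(-1,3),rv,np.array(c["t"],float),K(c),np.array(c["dist"]))[0].reshape(-1,2)
def st():
    s=sensors.read_state(); R=Ro.from_rotvec(s["orientation"]).as_matrix()
    return s,np.array(s["tool_pos"]),R
```

Run:
```python
from h import *
for n in("scene","top"):
    c=cam(n); save(c,n+"0.png",s=1.25); np.save(n+"0.npy",cloud(c)); print(n,-np.array(c["R"]).T@c["t"])
s,p,R=st();print(p,R.round(3),s["opening"],s["t"])
```

```text
pics
scene [ 0.23382129 -0.95653852  1.08119123]
top [0.24806283 0.07150719 1.45485556]
[0.21829801 0.55837905 0.23172206] [[-0.931  0.364 -0.001]
 [ 0.364  0.931 -0.001]
 [ 0.    -0.002 -1.   ]] 0.0931653577069729 0.1
```

View pics/scene0.png

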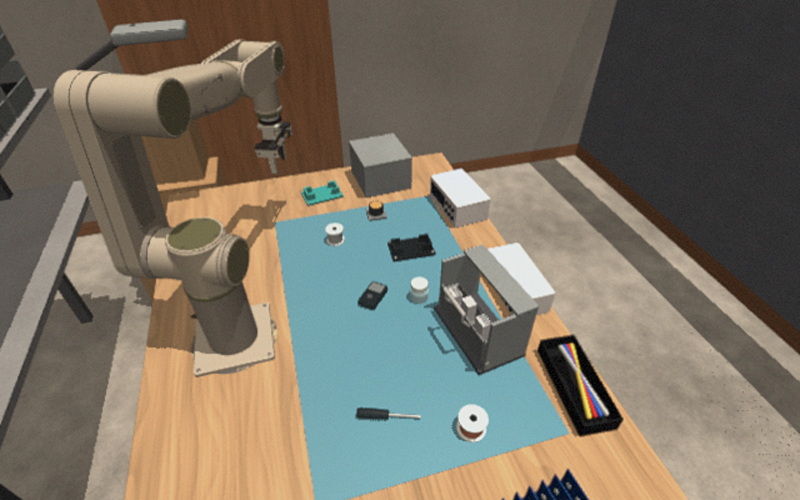

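View pics/top0.png

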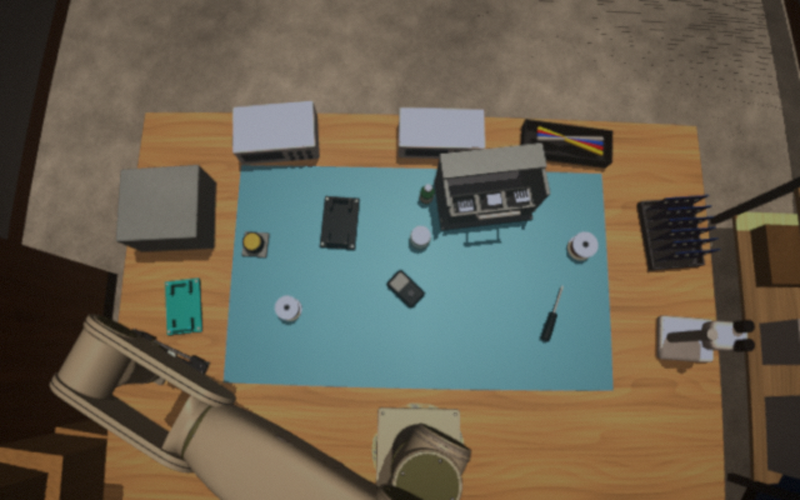

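The scene view shows the rack with the open-topped bin at (485,310) and its handle at (440,340). The black cradle is at (411,247), and the turquoise look-alike at (322,193) is not meant. In the top view the bin pockets are at (465,203), (494,200) and (521,196), and the cradle is at (340,222). Next I'll enlarge these.

Run:
```python
from h import *
c=cam("top"); s=cam("scene")
f=lambda c,x0,y0,x1,y1,w,h: cv2.resize(c["image"][y0:y1,x0:x1,::-1],(w,h),interpolation=cv2.INTER_CUBIC)
a=np.hstack([f(c,345,112,445,200,400,352),f(s,340,190,440,278,400,352)])
b=np.hstack([f(c,250,150,295,205,200,244),f(s,305,180,355,210,400,240) if 0 else f(s,305,180,355,211,394,244)])
b=np.hstack([b,np.zeros((244,800-b.shape[1],3),np.uint8)])
cv2.imwrite("pics/crop1.png",np.vstack([a,b]))
```

```text
(no output)
```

View pics/crop1.png

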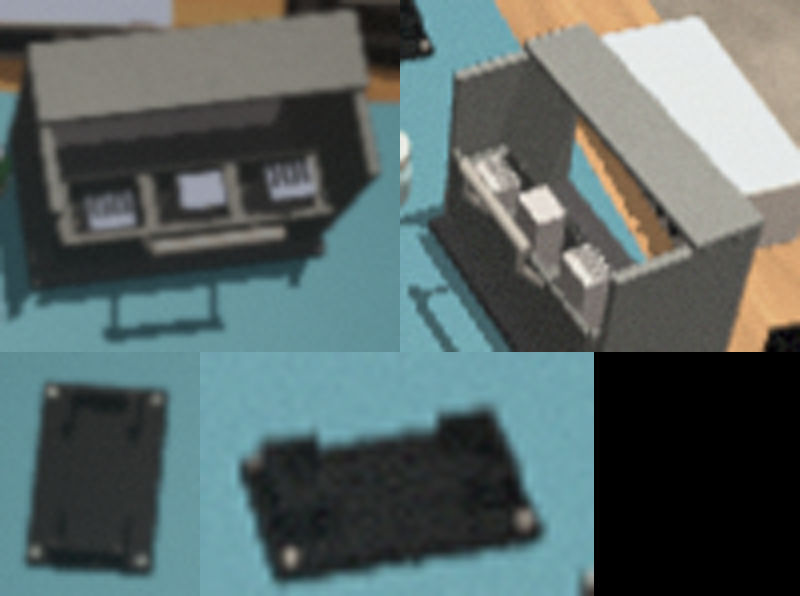

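The middle pocket (495,199 in the top view) holds the plain bar. The outer two, left (466,206) and right (522,196), are finned, and their heights will tell which one is the long sink. The black cradle's guides are at the ends of its long axis.

Run:
```python
from h import *
T=np.load("top0.npy");S=np.load("scene0.npy")
m=lambda X,u,v,r=2: np.nanmedian(X[int(v)-r:int(v)+r+1,int(u)-r:int(u)+r+1].reshape(-1,3),0).round(4)
for n,u,v in(("L",372,165),("M",395.5,159.5),("R",418,157)): print(n,m(T,u,v))
q=lambda x,y:(340+x/4,190+y/4)
for n,x,y in(("L",495,172),("M",542,205),("R",588,265)): print("s",n,m(S,*q(x-400,y),1))
print("cradle screws");P=[]
for x,y in((52,38),(156,46),(36,200),(141,209)):
    P.append(m(T,250+x/4.444,150+y/4.444,1)); print(P[-1])
print(np.mean(P,0))
# cradle via color+height
def box(X,mask): 
    p=X[mask][:,:2].astype(np.float32); return cv2.minAreaRect(p)
for n,X in(("top",T),("scene",S)):
    c0=cv2.imread(f"pics/{n}0.png"); c0=cv2.resize(c0,(640,400),interpolation=cv2.INTER_AREA)
    dark=c0.max(2)<75
    reg=dark&(abs(X[...,0]-np.mean(P,0)[0])<.13)&(abs(X[...,1]-np.mean(P,0)[1])<.12)&(X[...,2]>.005)&(X[...,2]<.05)
    print(n,reg.sum(),box(X,reg),np.nanpercentile(X[reg][:,2],[5,50,95]))
# rack: shelf top
    sh=(abs(X[...,2]-.205)<.012)&(abs(X[...,1]+.13)<.25)&(X[...,0]>.45)&(X[...,0]<.95)
    print("shelf",sh.sum(),box(X,sh), np.nanmedian(X[sh],0))
# handle: top picture px bar ends
for x,y in((150,245),(285,232)): print("handle",m(T,345+x/4,112+y/4,0),m(T,345+x/4,112+y/4,1))
for x,y in((465,195),(540,272)): print("handle s",m(S,340+(x-400)/4,190+y/4,0))
```

```text
L [ 0.6364 -0.1086  0.1187]
M [ 0.6471 -0.1788  0.1515]
R [ 0.6568 -0.2568  0.1486]
s L [ 0.631  -0.1119  0.1204]
s M [ 0.6435 -0.1826  0.1507]
s R [ 0.6579 -0.2538  0.1503]
cradle screws
[0.6812 0.2716 0.0136]
[0.6754 0.186  0.0123]
[0.547  0.2753 0.0125]
[0.5413 0.195  0.0106]
[0.611225 0.231975 0.01225 ]
top 1056 ((0.6073739528656006, 0.23106271028518677), (0.09570090472698212, 0.14495204389095306), 87.08969116210938) [0.00810809 0.01342303 0.03922049]
shelf 1810 ((0.6968945860862732, -0.17258574068546295), (0.1376122534275055, 0.262319415807724), 8.53298282623291) [ 0.72596964 -0.16378794  0.21050848]
scene 509 ((0.6067776083946228, 0.22434477508068085), (0.09772069752216339, 0.14428812265396118), 87.26775360107422) [0.00873492 0.01444403 0.03959941]
shelf 1364 ((0.6956333518028259, -0.1742205172777176), (0.1362428218126297, 0.2664026916027069), 8.382101058959961) [ 0.72486005 -0.19091941  0.21017212]
handle [ 0.6058 -0.1399  0.1268] [ 0.6058 -0.1375  0.1268]
handle [ 0.6372 -0.2678  0.0613] [ 0.6364 -0.2675  0.0771]
handle s [ 0.5908 -0.1461  0.1434]
handle s [ 0.6276 -0.231   0.1229]
```

Both views put the right pocket's finned part top at z≈0.150 and the left one's at 0.119. So the long sink is in the right pocket (y −72) and the short one in the left. I'll fit the rack and cradle poses by overlaying the model, and also locate the bystanders.

Add to h.py:
```python
HA=0.148; HP=np.array([.6296,-.1834,.04])
def bin2w(p,th=0.):
    x,y,z=p; X=np.cos(th)*x-np.sin(th)*z; Z=np.sin(th)*x+np.cos(th)*z
    return HP+np.array([np.cos(HA)*X-np.sin(HA)*y,np.sin(HA)*X+np.cos(HA)*y,Z])
CA=-.05; CP=np.array([.608,.229,0])
def cr2w(p):
    x,y,z=p; return CP+np.array([np.cos(CA)*x-np.sin(CA)*y,np.sin(CA)*x+np.cos(CA)*y,z])
```

Run:
```python
from h import *
out=[]
for n,b,cb in(("top",(340,100,450,200),(250,145,300,210)),("scene",(335,190,445,290),(300,178,365,215))):
    c=cam(n)
    def ov(crop,s,polys):
        x0,y0,x1,y1=crop
        im=cv2.resize(c["image"][y0:y1,x0:x1,::-1],None,fx=s,fy=s,interpolation=cv2.INTER_CUBIC)
        for P,col,cl in polys:
            q=((proj(c,P)-[x0,y0]+.5)*s*8).round().astype(np.int32)
            cv2.polylines(im,[q.reshape(-1,1,2)],cl,col,1,cv2.LINE_AA,3)
        return im
    r=lambda x,y,z:bin2w((x,y,z-.04))
    polys=[([r(.07,-.132,.21),r(.135,-.132,.21),r(.135,.132,.21),r(.07,.132,.21)],(0,0,255),True),
     ([r(0,-.132,0),r(0,-.132,.2),r(.07,-.132,.2)],(0,255,255),False),([r(0,.132,0),r(0,.132,.2),r(.07,.132,.2)],(0,255,255),False),
     ([bin2w((-.03,-.053,.128)),bin2w((-.03,.053,.128))],(0,255,0),False)]
    for y,h in((-.072,.11),(0,.11),(.072,.08)):
        polys.append(([bin2w((a,y+d,h)) for a,d in((0,-.018),(.028,-.018),(.028,.018),(0,.018))],(255,0,255),True))
    A=ov(b,3.6,polys)
    k=lambda x,y,z:cr2w((x,y,z))
    sq=lambda a,b_,z:[k(i*a,j*b_,z) for i,j in((1,1),(1,-1),(-1,-1),(-1,1))]
    B=ov(cb,5 if n=="top" else 5,[(sq(.075,.05,.012),(0,0,255),True),(sq(.067,.03,.038),(0,255,255),True),(sq(.059,.022,.012),(0,255,0),True)])
    h=360;A=A[:h];B=cv2.copyMakeBorder(B,0,max(0,h-B.shape[0]),0,0,0)[:h] if n=="scene" else B[:h]
    A=cv2.copyMakeBorder(A,0,h-A.shape[0],0,0,cv2.BORDER_CONSTANT)
    if B.shape[0]<h:B=cv2.copyMakeBorder(B,0,h-B.shape[0],0,0,cv2.BORDER_CONSTANT)
    o=np.hstack([A,B]); out.append(o)
w=max(o.shape[1] for o in out)
im=np.vstack([cv2.copyMakeBorder(o,0,0,0,w-o.shape[1],cv2.BORDER_CONSTANT) for o in out])
im=cv2.resize(im,(800,int(im.shape[0]*800/w))) if w>800 else im
im=im if im.shape[0]<=600 else cv2.resize(im,None,fx=600/im.shape[0],fy=600/im.shape[0])
cv2.imwrite("pics/ov1.png",im);print(im.shape)
T=np.load("top0.npy")
for n,u,v in(("solder",288,309),("wire",582,247),("flux",426,195),("jar",420,237),("beacon",405,288),("cleaner",254,244),("sd_h",548,327),("sd_tip",561,288)):
    print(n,np.nanmedian(T[int(v/1.25)-1:int(v/1.25)+2,int(u/1.25)-1:int(u/1.25)+2].reshape(-1,3),0).round(3))
```

```text
(600, 601, 3)
solder [0.36  0.354 0.055]
wire [ 0.548 -0.439  0.051]
flux [ 0.678 -0.006  0.067]
jar [0.563 0.007 0.069]
beacon [0.429 0.043 0.024]
cleaner [0.535 0.46  0.049]
sd_h [ 0.331 -0.344  0.025]
sd_tip [ 0.439 -0.387  0.012]
```

View pics/ov1.png

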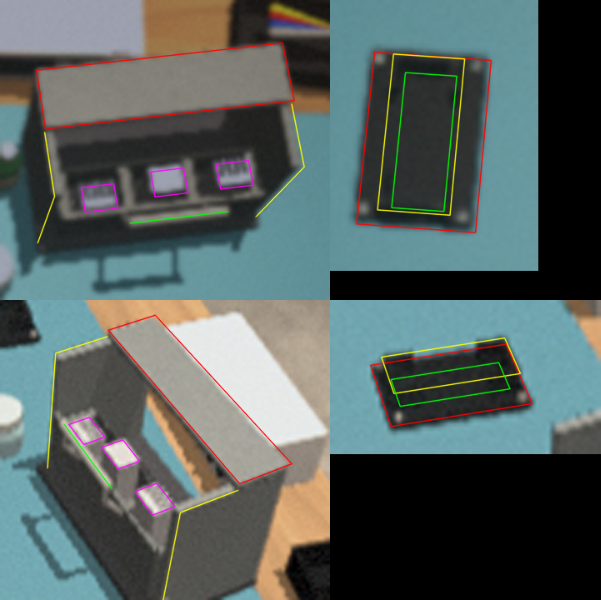

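The overlays fit well on the rack, the part tops and the cradle in both views. I'll work out the approach to the handle.

Add to h.py:
```python
def go(target,yang=None):
    s,p,R=st(); d=R.T@(np.array(target)-p); y=np.arctan2(R[1,1],R[0,1])
    out="tool d mm %s"%(d*1000).round(1)
    if yang is not None:
        e=(y-yang+np.pi/2)%np.pi-np.pi/2; out+=" turn %.3f"%e
    print(out,"pos",p.round(4),"q6 %.2f"%s["q"][5])
```

Run:
```python
from h import *
h=bin2w((-.03,.032,.128)); print(h)
go(h+[0,0,.06],HA)
for th in np.linspace(0,.97,12): print(round(th,2),(1000*np.array([-.03*np.cos(th)-.128*np.sin(th),.128*np.cos(th)-.03*np.sin(th)])).round(1))
```

```text
[ 0.59520923 -0.15617363  0.168     ]
tool d mm [-611.2 -528.5    4.6] turn 1.050 pos [0.2184 0.5587 0.2323] q6 -0.09
0.0 [-30. 128.]
0.09 [-41.2 124.9]
0.18 [-52.  120.8]
0.26 [-62.4 115.7]
0.35 [-72.4 109.8]
0.44 [-81.8 103. ]
0.53 [-90.5  95.4]
0.62 [-98.6  87. ]
0.71 [-105.8   78. ]
0.79 [-112.3   68.4]
0.88 [-117.9   58.2]
0.97 [-122.5   47.6]
```

The rows are not in the units I measure in: shifts go in shares of 50 mm and turns go in shares of 360 degrees. I convert before sending: -0.0306 m is -0.612, -0.0264 m is -0.528.

Call:
nudge_tcp:
  increments: [0.093, -0.612, -0.528, 0, 0, 0.093, -0.612, -0.528, 0, 0, 0.093, -0.612, -0.528, 0, 0, 0.093, -0.612, -0.528, 0, 0, 0.093, -0.612, -0.528, 0, 0, 0.093, -0.612, -0.528, 0, 0, 0.093, -0.612, -0.528, 0, 0, 0.093, -0.612, -0.528, 0, 0, 0.093, -0.612, -0.528, 0, 0, 0.093, -0.612, -0.528, 0, 0, 0.093, -0.612, -0.528, 0, 0, 0.093, -0.612, -0.528, 0, 0, 0.093, -0.612, -0.528, 0, 0, 0.093, -0.612, -0.528, 0, 0, 0.093, -0.612, -0.528, 0, 0, 0.093, -0.612, -0.528, 0, 0, 0.093, -0.612, -0.528, 0, 0, 0.093, -0.612, -0.528, 0, 0, 0.093, -0.612, -0.528, 0, 0, 0.093, -0.612, -0.528, 0, 0]
  grip_n: 10

```text
t: 2.3
tool_pos: [0.5967, -0.1575, 0.2326]
orientation: [0.582, 3.087, 0.0]
force: [-0.1, 1.8, 0.7]
opening: 0.0928
gripper_force: 0.0
```

Call:
nudge_tcp:
  increments: [0.034, 0, 0, 0, 0.0239, 0.034, 0, 0, 0, 0.0239, 0.034, 0, 0, 0, 0.0239, 0.034, 0, 0, 0, 0.0239, 0.034, 0, 0, 0, 0.0239, 0.034, 0, 0, 0, 0.0239, 0.034, 0, 0, 0, 0.0239, 0.034, 0, 0, 0, 0]

```text
t: 3.1
tool_pos: [0.5961, -0.1558, 0.2325]
orientation: [-2.054, -2.377, 0.0]
force: [0.2, -0.0, -0.2]
opening: 0.0358
gripper_force: 0.0
```

Run:
```python
from h import *
go(bin2w((-.03,.032,.128)),HA)
```

```text
tool d mm [-0.2 -0.9 64.5] turn -0.003 pos [ 0.5961 -0.1558  0.2325] q6 -0.48
```

Converted, 0.02 m is 0.4, 0.005 m is 0.1.

Call:
nudge_tcp:
  increments: [0.034, 0, 0, 0.4, 0, 0.034, 0, 0, 0.4, 0, 0.034, 0, 0, 0.4, 0, 0.034, 0, 0, 0.1, 0, 0.034, 0, 0, 0, 0]

```text
t: 3.6
tool_pos: [0.5955, -0.1556, 0.1667]
orientation: [-2.047, -2.381, 0.001]
force: [0.3, -0.2, -0.6]
opening: 0.0338
gripper_force: 0.0
```

Call:
nudge_tcp:
  increments: [0.01, 0, 0, 0, 0, 0.01, 0, 0, 0, 0, 0.01, 0, 0, 0, 0, 0.01, 0, 0, 0, 0]
  grip_n: 10

```text
t: 4.0
tool_pos: [0.595, -0.1564, 0.1689]
orientation: [-2.05, -2.379, 0.004]
force: [-9.8, -1.2, 7.8]
opening: 0.0115
gripper_force: 10.0
```

Converted, -0.0108 m is -0.216, -0.0104 m is -0.208.

Call:
nudge_tcp:
  increments: [0.01, 0, -0.112, 0.03, 0, 0.01, 0, -0.112, 0.032, 0, 0.01, 0, -0.216, 0.082, 0, 0.01, 0, -0.208, 0.102, 0, 0.01, 0, -0.2, 0.118, 0, 0.01, 0, -0.188, 0.136, 0, 0.01, 0, -0.174, 0.152, 0, 0.01, 0, -0.162, 0.168, 0, 0.01, 0, -0.144, 0.18, 0, 0.01, 0, -0.13, 0.192, 0, 0.01, 0, -0.112, 0.204, 0, 0.01, 0, -0.07, 0.16, 0, 0.01, 0, 0, 0, 0, 0.01, 0, 0, 0, 0]

```text
t: 5.4
tool_pos: [0.505, -0.1692, 0.0891]
orientation: [-2.05, -2.378, 0.001]
force: [-3.5, -0.8, -1.3]
opening: 0.0118
gripper_force: 11.3
```

Run:
```python
from h import *
go(bin2w((-.03,.032,.128),.95),HA)
c=cam("top");s=cam("scene")
f=lambda c,x0,y0,x1,y1:cv2.resize(c["image"][y0:y1,x0:x1,::-1],(400,400),interpolation=cv2.INTER_CUBIC)
cv2.imwrite("pics/open1.png",np.hstack([f(c,330,110,450,230),f(s,310,180,430,300)]))
```

```text
tool d mm [-0.4 -0.4 -0.9] turn -0.000 pos [ 0.505  -0.1692  0.0891] q6 -0.57
```

View pics/open1.png

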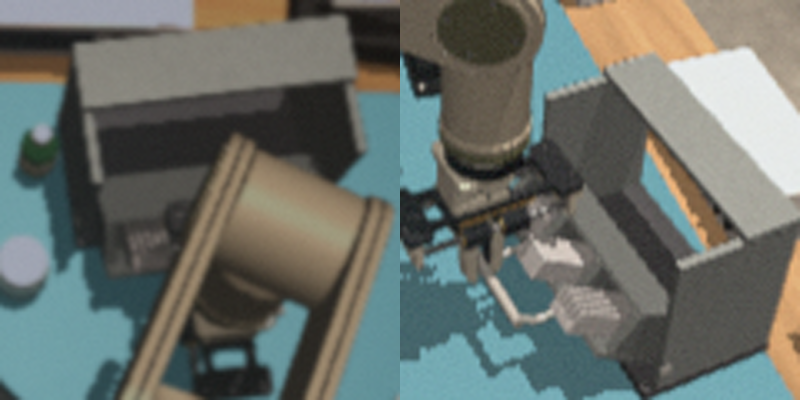

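The bin is open, with its handle where the model puts it for 0.95 rad. I'll release the handle, rise and turn, then look.

Converted, -0.05 m is -1, -0.04 m is -0.8, 0.15 rad / 6.2832 = 0.0239.

Call:
nudge_tcp:
  increments: [0.03, 0, 0, 0, 0, 0.03, 0, 0, 0, 0, 0.03, 0, 0, -0.4, 0, 0.03, 0, 0, -0.8, 0, 0.03, 0, 0, -1, 0, 0.05, 0, -0.8, -0.6, 0, 0.05, 0, -0.8, 0, 0.0239, 0.05, 0, 0, 0, 0.0239, 0.05, 0, 0, 0, 0.0239, 0.05, 0, 0, 0, 0.0239, 0.05, 0, 0, 0, 0.0239, 0.05, 0, 0, 0, 0.0239, 0.05, 0, 0, 0, 0.0239, 0.05, 0, 0, 0, 0.0239, 0.05, 0, 0, 0, 0.0239, 0.05, 0, 0, 0, 0.0239, 0.05, 0, 0, 0, 0.0111, 0.05, 0, 0, 0, 0]

```text
t: 7.3
tool_pos: [0.4274, -0.1812, 0.2307]
orientation: [3.132, 0.232, 0.003]
force: [-0.6, -0.3, 0.3]
opening: 0.0497
gripper_force: 0.0
```

Run:
```python
from h import *
go(bin2w((.016,-.072,.094),.95)+[0,0,.1],HA+np.pi/2)
out=[]
for n,b in(("top",(350,120,440,220)),("scene",(330,190,430,290))):
    c=cam(n); x0,y0,x1,y1=b; s=4
    im=cv2.resize(c["image"][y0:y1,x0:x1,::-1],None,fx=s,fy=s,interpolation=cv2.INTER_CUBIC)
    L=[]
    for y in(-.072,0): L.append(([bin2w((.028,y+d,z),.95) for z,d in((.03,-.018),(.11,-.018),(.11,.018),(.03,.018))],(255,0,255)))
    L.append(([bin2w((-.03,-.053,.128),.95),bin2w((-.03,.053,.128),.95)],(0,255,0)))
    for P,col in L:
        q=((proj(c,P)-[x0,y0]+.5)*s*8).round().astype(np.int32)
        cv2.polylines(im,[q.reshape(-1,1,2)],True,col,1,cv2.LINE_AA,3)
    out.append(im)
cv2.imwrite("pics/open2.png",np.hstack(out))
```

```text
tool d mm [132.5 103.9  23.4] turn 0.000 pos [ 0.4274 -0.1812  0.2307] q6 0.91
```

View pics/open2.png

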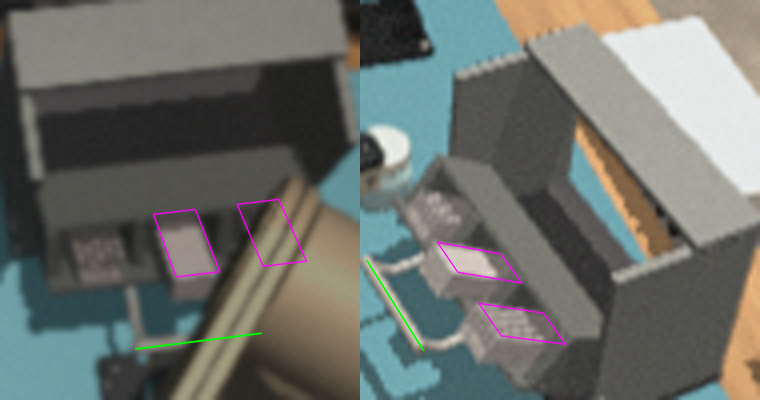

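The open-bin overlay agrees in both views. The long sink's upper end is at (480,305) in the scene crop, and the handle rods run below the planned fingertips. I'll move over it and grasp.

Converted, 0.0335 m is 0.67, 0.033 m is 0.66.

Call:
nudge_tcp:
  increments: [0.056, 0.66, 0.52, 0, 0, 0.056, 0.66, 0.52, 0, 0, 0.056, 0.66, 0.52, 0.2, 0, 0.056, 0.67, 0.52, 0.26, 0, 0.056, 0, 0, 0.6, 0, 0.056, 0, 0, 0.6, 0, 0.056, 0, 0, 0, 0]

```text
t: 8.1
tool_pos: [0.5704, -0.2628, 0.141]
orientation: [-3.127, -0.236, 0.012]
force: [-1.0, 0.3, -0.1]
opening: 0.0559
gripper_force: 0.0
```

Run:
```python
from h import *
go(bin2w((.016,-.072,.094),.95),HA+np.pi/2)
```

```text
tool d mm [ 3.3  2.4 33.2] turn 0.003 pos [ 0.5704 -0.2628  0.141 ] q6 0.91
```

Converted, 0.015 m is 0.3, 0.01 m is 0.2.

Call:
nudge_tcp:
  increments: [0.056, 0.04, 0.04, 0.2, 0, 0.056, 0, 0, 0.3, 0, 0.056, 0, 0, 0.16, 0, 0.056, 0, 0, 0, 0]

```text
t: 8.5
tool_pos: [0.5747, -0.2656, 0.1128]
orientation: [-3.132, -0.234, 0.002]
force: [-0.3, -1.0, -0.0]
opening: 0.0558
gripper_force: 0.0
```

Run:
```python
from h import *
go(bin2w((.016,-.072,.094),.95),HA+np.pi/2)
```

```text
tool d mm [-0.7 -1.2  5.1] turn 0.001 pos [ 0.5747 -0.2656  0.1128] q6 0.91
```

Call:
nudge_tcp:
  increments: [0.03, 0, 0, 0, 0, 0.03, 0, 0, 0, 0, 0.03, 0, 0, 0, 0, 0.03, 0, 0, 0, 0]
  grip_n: 8

```text
t: 8.9
tool_pos: [0.5758, -0.2661, 0.1147]
orientation: [3.132, 0.234, 0.002]
force: [-0.6, 1.9, 2.7]
opening: 0.0357
gripper_force: 8.0
```

Converted, -0.0081 m is -0.162, -0.0058 m is -0.116.

Call:
nudge_tcp:
  increments: [0.03, 0, 0, 0, 0, 0.03, 0, 0, 0, 0, 0.03, -0.082, 0, -0.058, 0, 0.03, -0.162, 0, -0.116, 0, 0.03, -0.162, 0, -0.116, 0, 0.03, -0.162, 0, -0.116, 0, 0.03, -0.162, 0, -0.116, 0, 0.03, -0.162, 0, -0.116, 0, 0.03, -0.162, 0, -0.116, 0, 0.03, -0.162, 0, -0.116, 0, 0.03, -0.162, 0, -0.116, 0, 0.03, -0.162, 0, -0.116, 0, 0.03, -0.082, 0, -0.058, 0, 0.03, 0, 0, 0, 0]
  grip_n: 45

```text
t: 10.3
tool_pos: [0.495, -0.2784, 0.1726]
orientation: [3.132, 0.233, 0.001]
force: [0.5, 0.3, -2.5]
opening: 0.0358
gripper_force: 44.9
```

Run:
```python
from h import *
c=cam("top");s=cam("scene")
f=lambda c,x0,y0,x1,y1:cv2.resize(c["image"][y0:y1,x0:x1,::-1],(400,400),interpolation=cv2.INTER_CUBIC)
cv2.imwrite("pics/draw.png",np.hstack([f(c,350,120,450,220),f(s,310,180,430,300)]))
```

```text
(no output)
```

View pics/draw.png

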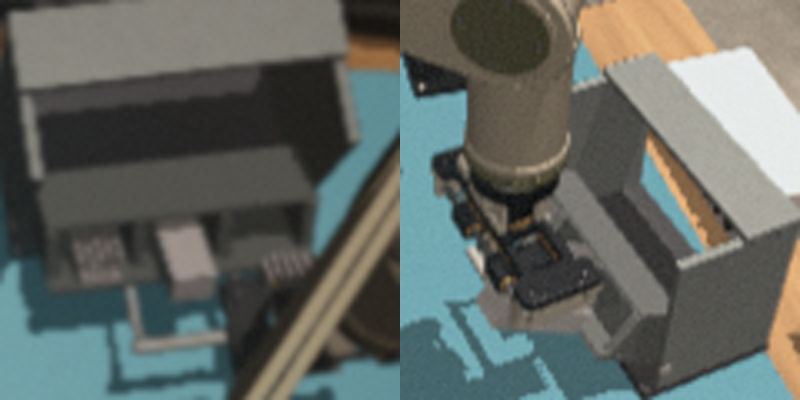

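The sink is drawn clear of the pocket walls and still lies inclined in the grip. I'll lift it and carry it to the open bench.

Converted, -0.025 m is -0.5, -0.02 m is -0.4.

Call:
nudge_tcp:
  increments: [0.03, 0, 0, -0.4, 0, 0.03, -0.1, 0, -0.5, 0, 0.03, -0.2, 0, 0, 0, 0.03, 0, 0, 0, 0]

```text
t: 10.8
tool_pos: [0.4797, -0.2805, 0.2165]
orientation: [3.132, 0.233, 0.0]
force: [-0.1, 0.5, -1.8]
opening: 0.0356
gripper_force: 44.9
```

Run:
```python
from h import *
go([.383,-.145,.09],HA+np.pi/2)
```

```text
tool d mm [ -75.6 -148.4  126.4] turn 0.000 pos [ 0.4797 -0.2805  0.2165] q6 0.80
```

Converted, -0.03 m is -0.6, -0.02 m is -0.4.

Call:
nudge_tcp:
  increments: [0.03, -0.2, -0.2, 0, 0, 0.03, -0.3, -0.4, 0, 0, 0.03, -0.4, -0.6, 0, 0, 0.03, -0.4, -0.6, 0, 0, 0.03, -0.212, -0.6, 0, 0, 0.03, 0, -0.36, 0, 0, 0.03, 0, -0.208, 0.4, 0, 0.03, 0, 0, 0.6, 0, 0.03, 0, 0, 0.6, 0, 0.03, 0, 0, 0.4, 0, 0.03, 0, 0, 0.2, 0, 0.03, 0, 0, 0, 0]

```text
t: 12.0
tool_pos: [0.3819, -0.1438, 0.1044]
orientation: [-3.13, -0.233, 0.006]
force: [-0.7, 0.1, -2.9]
opening: 0.0357
gripper_force: 45.0
```

Run:
```python
from h import *
go([.383,-.145,.076],HA+np.pi/2)
c=cam("top");s=cam("scene")
u=proj(s,[[.42,-.14,.05]])[0].astype(int);v=proj(c,[[.42,-.14,.05]])[0].astype(int)
f=lambda c,u,r:cv2.resize(c["image"][u[1]-r:u[1]+r,u[0]-r:u[0]+r,::-1],(400,400),interpolation=cv2.INTER_CUBIC)
cv2.imwrite("pics/low.png",np.hstack([f(c,v,50),f(s,u,50)]))
```

```text
tool d mm [ 1.   1.5 28.4] turn 0.001 pos [ 0.3819 -0.1438  0.1044] q6 0.94
```

View pics/low.png

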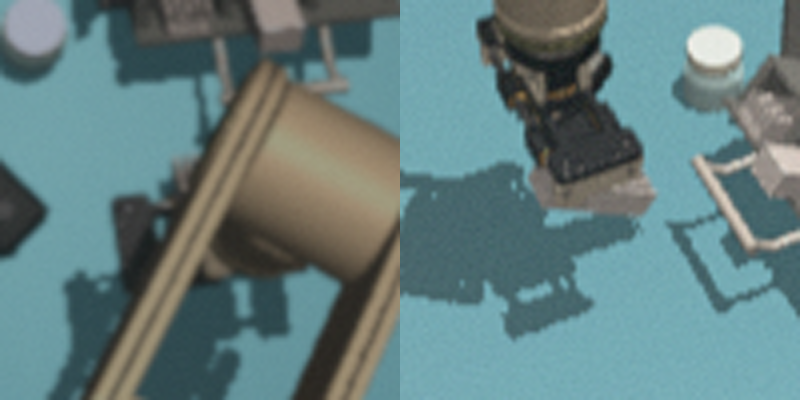

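The sink hangs still inclined about 36°, low end forward over clear bench. I'll lower it to contact.

Converted, 0.01 m is 0.2, 0.005 m is 0.1.

Call:
nudge_tcp:
  increments: [0.03, 0, 0, 0.2, 0, 0.03, 0, 0, 0.2, 0, 0.03, 0, 0, 0.1, 0, 0.03, 0, 0, 0.06, 0, 0.03, 0, 0, 0, 0]

```text
t: 12.6
tool_pos: [0.3832, -0.1445, 0.0782]
orientation: [-3.132, -0.233, 0.002]
force: [-0.2, 0.0, -1.6]
opening: 0.0355
gripper_force: 45.0
```

Call:
nudge_tcp:
  increments: [0.03, 0, 0, 0.04, 0, 0.03, 0, 0, 0.04, 0, 0.03, 0, 0, 0.04, 0]

```text
t: 12.9
tool_pos: [0.3837, -0.1448, 0.0729]
orientation: [3.133, 0.234, 0.001]
force: [-0.0, -0.5, -2.3]
opening: 0.0359
gripper_force: 44.9
```

Converted, 0.002 m is 0.04.

Call:
nudge_tcp:
  increments: [0.03, 0, 0, 0.04, 0, 0.03, 0, 0, 0.04, 0, 0.03, 0, 0, 0.04, 0, 0.03, 0, 0, 0, 0]
  grip_n: 8

```text
t: 13.3
tool_pos: [0.3835, -0.1448, 0.0667]
orientation: [3.133, 0.233, -0.0]
force: [-1.6, -0.9, 2.0]
opening: 0.0358
gripper_force: 8.0
```

Call:
nudge_tcp:
  increments: [0.03, -0.1, 0, 0.12, 0, 0.03, -0.1, 0, 0.12, 0, 0.03, -0.08, 0, 0.12, 0, 0.03, 0, 0, 0, 0]
  grip_n: 6

```text
t: 13.7
tool_pos: [0.3683, -0.1463, 0.0474]
orientation: [-3.132, -0.233, 0.003]
force: [-0.8, -0.8, -1.8]
opening: 0.036
gripper_force: 6.0
```

Converted, 0.006 m is 0.12, 0.005 m is 0.1.

Call:
nudge_tcp:
  increments: [0.03, -0.06, 0, 0.12, 0, 0.03, -0.04, 0, 0.12, 0, 0.03, -0.02, 0, 0.1, 0, 0.03, 0, 0, 0.06, 0, 0.03, 0, 0, 0, 0]
  grip_n: 5

```text
t: 14.2
tool_pos: [0.3634, -0.1475, 0.0282]
orientation: [-3.132, -0.233, 0.001]
force: [-0.1, -0.3, -0.7]
opening: 0.0357
gripper_force: 5.0
```

Call:
nudge_tcp:
  increments: [0.03, 0, 0, 0.04, 0, 0.03, 0, 0, 0.04, 0, 0.03, 0, 0, 0, 0]
  grip_n: 3

```text
t: 14.5
tool_pos: [0.364, -0.1477, 0.0248]
orientation: [3.133, 0.234, 0.001]
force: [-0.0, -0.6, -1.6]
opening: 0.0359
gripper_force: 3.0
```

Converted, 0.002 m is 0.04.

Call:
nudge_tcp:
  increments: [0.03, 0, 0, 0.04, 0, 0.03, 0, 0, 0.04, 0, 0.03, 0, 0, 0, 0]

```text
t: 14.8
tool_pos: [0.3643, -0.1477, 0.021]
orientation: [3.133, 0.234, 0.002]
force: [2.7, 0.5, 1.2]
opening: 0.036
gripper_force: 3.0
```

Call:
nudge_tcp:
  increments: [0.044, 0, 0, 0, 0, 0.052, 0, 0, 0, 0, 0.052, 0, 0, 0, 0, 0.052, 0, 0, 0, 0, 0.052, 0, 0, -0.4, 0, 0.052, 0, 0, -1, 0, 0.06, 0, 0, -0.8, 0, 0.06, -0.2, 1, 0, 0, 0.06, 0, 1, 0, 0, 0.06, 0, 1, 0, 0, 0.06, 0, 0.6, 0, 0, 0.06, 0, 0, 0, 0]

```text
t: 16.0
tool_pos: [0.3805, -0.3297, 0.1308]
orientation: [3.132, 0.229, -0.0]
force: [-0.0, 0.9, -1.2]
opening: 0.0597
gripper_force: 0.0
```

Run:
```python
from h import *
c=cam("top");s=cam("scene")
u=proj(s,[[.41,-.14,.02]])[0].astype(int);v=proj(c,[[.41,-.14,.02]])[0].astype(int)
def f(c,u,r):
    print(u-r); return cv2.resize(c["image"][u[1]-r:u[1]+r,u[0]-r:u[0]+r,::-1],(400,400),interpolation=cv2.INTER_CUBIC)
cv2.imwrite("pics/laid.png",np.hstack([f(c,v,50),f(s,u,50)]))
for X in(cloud(c),cloud(s)):
    for lo in(.015,.02):
        m=(X[...,2]>lo)&(X[...,2]<.045)&(X[...,0]>.32)&(X[...,0]<.485)&(X[...,1]>-.21)&(X[...,1]<-.07)
        print(m.sum(),cv2.minAreaRect(X[m][:,:2].astype(np.float32)),np.median(X[m],0))
```

```text
[327 186]
[255 221]
239 ((0.40034255385398865, -0.14010943472385406), (0.10656542330980301, 0.03685373440384865), 8.046154022216797) [ 0.39879696 -0.14036607  0.02712447]
197 ((0.40034255385398865, -0.14010943472385406), (0.10656542330980301, 0.03685373440384865), 8.046154022216797) [ 0.39801    -0.14032071  0.02781275]
56 ((0.36371272802352905, -0.14843088388442993), (0.038556452840566635, 0.041023872792720795), 6.512606143951416) [ 0.35206162 -0.15784109  0.0248506 ]
47 ((0.36127302050590515, -0.1469172239303589), (0.03829430043697357, 0.04057493805885315), 13.576811790466309) [ 0.35202783 -0.1519769   0.02562068]
```

View pics/laid.png

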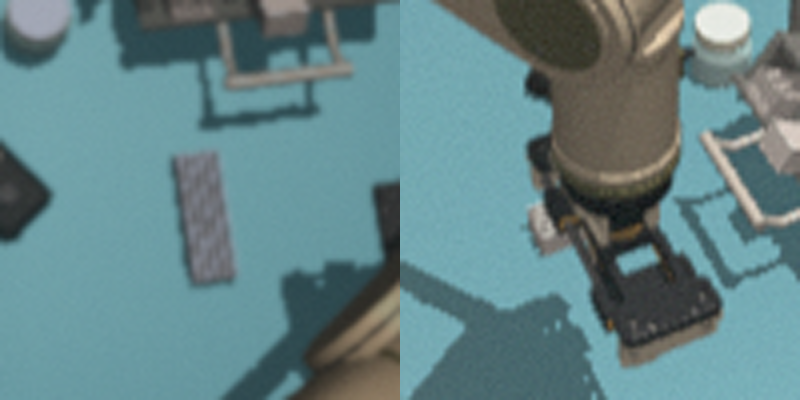

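The sink lies flat with its fins up, centre at crop pixel (205,217), world (0.400, −0.140), top at z 0.028, long axis at 8°. It was released there, well over 100 mm from the cradle. I'll regrasp it at the middle.

Run:
```python
from h import *
go([.400,-.140,.08],np.radians(98.1))
```

```text
tool d mm [  47.  -181.2   50.5] turn 0.006 pos [ 0.3802 -0.3262  0.1303] q6 0.61
```

The rows are not in the units I measure in: shifts go in shares of 50 mm and turns go in shares of 360 degrees. I convert before sending: -0.04 m is -0.8, -0.035 m is -0.7, 0.006 rad / 6.2832 = 0.001.

Call:
nudge_tcp:
  increments: [0.06, 0.2, -0.7, 0, 0, 0.06, 0.2, -0.8, 0, 0, 0.06, 0.2, -0.8, 0, 0, 0.06, 0.2, -0.8, 0, 0, 0.06, 0.14, -0.524, 0.4, 0.001, 0.06, 0, 0, 0.6, 0, 0.06, 0, 0, 0, 0]

```text
t: 16.8
tool_pos: [0.3972, -0.1367, 0.0773]
orientation: [-3.13, -0.229, 0.009]
force: [0.3, 0.1, 0.3]
opening: 0.0599
gripper_force: 0.0
```

Run:
```python
from h import *
go([.400,-.140,.018],np.radians(98.1))
```

```text
tool d mm [ 2.6  3.9 59.2] turn 0.005 pos [ 0.3972 -0.1367  0.0773] q6 0.97
```

Converted, 0.02 m is 0.4, 0.008 m is 0.16.

Call:
nudge_tcp:
  increments: [0.056, 0, 0, 0.4, 0, 0.056, 0, 0, 0.4, 0, 0.056, 0, 0, 0.16, 0, 0.056, 0, 0, 0, 0]

```text
t: 17.2
tool_pos: [0.3994, -0.1396, 0.0325]
orientation: [-3.133, -0.224, 0.003]
force: [-0.1, -0.3, -0.1]
opening: 0.056
gripper_force: 0.0
```

Run:
```python
from h import *
go([.400,-.140,.018],np.radians(98.1))
```

```text
tool d mm [ 0.6  0.5 14.5] turn 0.001 pos [ 0.3994 -0.1396  0.0325] q6 0.97
```

Converted, 0.009 m is 0.18, 0.005 m is 0.1.

Call:
nudge_tcp:
  increments: [0.056, 0, 0, 0.18, 0, 0.056, 0, 0, 0.1, 0, 0.056, 0, 0, 0, 0, 0.03, 0, 0, 0, 0, 0.03, 0, 0, 0, 0, 0.03, 0, 0, 0, 0, 0.03, 0, 0, 0, 0]
  grip_n: 30

```text
t: 17.9
tool_pos: [0.4006, -0.1403, 0.0192]
orientation: [3.133, 0.224, 0.001]
force: [1.0, -0.8, 1.2]
opening: 0.0356
gripper_force: 30.0
```

Call:
nudge_tcp:
  increments: [0.03, 0, 0, -0.2, 0, 0.03, 0, 0, -0.6, 0, 0.03, 0, 0, -0.8, 0, 0.03, 0, 0, -0.6, 0, 0.03, 0, 0, 0, 0]

```text
t: 18.4
tool_pos: [0.4031, -0.1413, 0.1343]
orientation: [3.129, 0.224, 0.012]
force: [0.2, -0.6, -2.5]
opening: 0.0357
gripper_force: 30.0
```

Run:
```python
from h import *
print(cr2w((0,0,0)))
go(cr2w((0,0,.15)),CA+np.pi/2)
```

```text
[0.608 0.229 0.   ]
tool d mm [ 255.6 -337.3  -15.5] turn 0.193 pos [ 0.4031 -0.1413  0.1343] q6 0.97
```

Converted, -0.0337 m is -0.674, 0.0256 m is 0.512, 0.09 rad / 6.2832 = 0.0143.

Call:
nudge_tcp:
  increments: [0.03, 0.2, -0.28, 0, 0, 0.03, 0.4, -0.54, 0, 0, 0.03, 0.512, -0.674, 0, 0, 0.03, 0.512, -0.674, 0, 0, 0.03, 0.512, -0.674, 0, 0, 0.03, 0.512, -0.674, 0, 0, 0.03, 0.512, -0.674, 0, 0, 0.03, 0.512, -0.674, 0, 0, 0.03, 0.512, -0.674, 0, 0, 0.03, 0.4, -0.54, 0, 0, 0.03, 0.32, -0.4, 0, 0, 0.03, 0.2, -0.274, 0, 0, 0.03, 0, 0, 0, 0.0159, 0.03, 0, 0, 0, 0.0143, 0.03, 0, 0, 0.6, 0, 0.03, 0, 0, 0, 0, 0.03, 0, 0, 0, 0]

```text
t: 20.1
tool_pos: [0.6031, 0.23, 0.0969]
orientation: [3.139, -0.074, -0.007]
force: [0.3, -0.1, -1.6]
opening: 0.0357
gripper_force: 30.0
```

Run:
```python
from h import *
go(cr2w((0,0,.09)),CA+np.pi/2)
c=cam("top");s=cam("scene")
u=proj(s,[[.6,.23,.04]])[0].astype(int);v=proj(c,[[.6,.23,.04]])[0].astype(int)
for n,cc in(("top",c),("scene",s)):
    X=cloud(cc); d=np.linalg.norm(X[...,:2]-CP[:2],axis=-1)<.13
    m=d&(X[...,2]>.006)&(X[...,2]<.05)
    print(n,m.sum(),cv2.minAreaRect(X[m][:,:2].astype(np.float32)))
# initial clouds: guide tops
for n in("top","scene"):
    X=np.load(n+"0.npy"); d=np.linalg.norm(X[...,:2]-CP[:2],axis=-1)<.13
    for lo,hi in((.007,.05),(.03,.05)):
        m=d&(X[...,2]>lo)&(X[...,2]<hi); print(n,lo,m.sum(),cv2.minAreaRect(X[m][:,:2].astype(np.float32)))
c0=np.load("top0.npy")
```

```text
tool d mm [5.  0.8 6.9] turn 0.003 pos [0.6031 0.23   0.0969] q6 1.90
top 235 ((0.6338851451873779, 0.2144395411014557), (0.22259901463985443, 0.17881275713443756), 83.22379302978516)
scene 659 ((0.6065029501914978, 0.2055405229330063), (0.20587947964668274, 0.23889702558517456), 72.96209716796875)
top 0.007 1271 ((0.6084337830543518, 0.23242691159248352), (0.2515326738357544, 0.23914623260498047), 49.150020599365234)
top 0.03 167 ((0.6099748015403748, 0.2309974581003189), (0.060782842338085175, 0.13561394810676575), 86.72862243652344)
scene 0.007 610 ((0.6019424200057983, 0.23240816593170166), (0.23016352951526642, 0.22893796861171722), 58.8526725769043)
scene 0.03 116 ((0.6089838147163391, 0.2307661473751068), (0.06633049249649048, 0.13469044864177704), 87.27525329589844)
```

Converted, 0.014 m is 0.28, 0.01 m is 0.2, 0.003 rad / 6.2832 = 0.0005.

```bash
sed -i 's/^CA=.*/CA=-.0525; CP=np.array([.6093,.231,0])/' h.py
```

Call:
nudge_tcp:
  increments: [0.03, 0.12, -0.02, 0.2, 0.0005, 0.03, 0, 0, 0.28, 0, 0.03, 0, 0, 0, 0, 0.03, 0, 0, 0, 0]

```text
t: 20.6
tool_pos: [0.61, 0.2309, 0.0736]
orientation: [3.14, -0.079, -0.003]
force: [-0.4, 0.3, -2.3]
opening: 0.0359
gripper_force: 30.0
```

Run:
```python
from h import *
go(cr2w((0,0,.0312)),CA+np.pi/2)
```

```text
tool d mm [-0.6 -0.1 42.4] turn 0.002 pos [0.61   0.2309 0.0736] q6 1.90
```

Converted, 0.012 m is 0.24, 0.008 m is 0.16, 0.002 rad / 6.2832 = 0.0003.

Call:
nudge_tcp:
  increments: [0.03, -0.01, 0, 0.24, 0.0003, 0.03, 0, 0, 0.16, 0, 0.03, 0, 0, 0.08, 0, 0.03, 0, 0, 0, 0]

```text
t: 21.0
tool_pos: [0.6094, 0.231, 0.0494]
orientation: [3.14, -0.082, -0.003]
force: [-0.2, -0.3, -1.7]
opening: 0.0358
gripper_force: 30.0
```

Call:
nudge_tcp:
  increments: [0.03, 0, 0, 0.12, 0, 0.03, 0, 0, 0.12, 0, 0.03, 0, 0, 0.06, 0, 0.03, 0, 0, 0, 0]

```text
t: 21.4
tool_pos: [0.6098, 0.231, 0.0349]
orientation: [3.14, -0.082, -0.002]
force: [0.3, -1.2, -2.2]
opening: 0.0361
gripper_force: 30.0
```

Converted, 0.002 m is 0.04, 0.001 m is 0.02.

Call:
nudge_tcp:
  increments: [0.03, 0, 0, 0.04, 0, 0.03, 0, 0, 0.02, 0, 0.03, 0, 0, 0, 0]

```text
t: 21.7
tool_pos: [0.6104, 0.2312, 0.0328]
orientation: [3.141, -0.082, 0.0]
force: [-0.0, -0.2, -1.9]
opening: 0.0358
gripper_force: 30.0
```

Call:
nudge_tcp:
  increments: [0.03, 0, 0, 0.02, 0, 0.03, 0, 0, 0, 0]
  grip_n: 6

```text
t: 21.9
tool_pos: [0.6103, 0.2312, 0.0318]
orientation: [3.141, -0.082, -0.0]
force: [-0.3, 0.2, -2.8]
opening: 0.036
gripper_force: 6.0
```

Converted, 0.001 m is 0.02.

Call:
nudge_tcp:
  increments: [0.03, 0, 0, 0.02, 0, 0.03, 0, 0, 0.02, 0, 0.03, 0, 0, 0, 0]

```text
t: 22.2
tool_pos: [0.6108, 0.2313, 0.031]
orientation: [-3.14, 0.082, -0.001]
force: [-3.0, -1.9, 5.0]
opening: 0.0352
gripper_force: 6.0
```

Call:
nudge_tcp:
  increments: [0.042, 0, 0, 0, 0, 0.05, 0, 0, 0, 0, 0.05, 0, 0, 0, 0, 0.05, 0, 0, 0, 0, 0.05, 0, 0, -0.4, 0, 0.05, 0, 0, -1, 0, 0.05, 0, 0, -0.8, 0, 0.05, -0.6, 0, -0.6, 0, 0.05, -1, 0, 0, 0, 0.05, -1, 0, 0, 0, 0.05, -1, 0, 0, 0]

```text
t: 23.3
tool_pos: [0.429, 0.2405, 0.1699]
orientation: [-3.14, 0.083, -0.001]
force: [0.3, 0.1, 2.0]
opening: 0.0499
gripper_force: 0.0
```

Run:
```python
from h import *
for n in("top","scene"):
    c=cam(n);X=cloud(c); d=np.linalg.norm(X[...,:2]-CP[:2],axis=-1)<.07
    br=c["image"].min(2)>60
    m=d&(X[...,2]>.03)&(X[...,2]<.05)&br
    print(n,m.sum(),cv2.minAreaRect(X[m][:,:2].astype(np.float32)),np.median(X[m],0)) if m.sum()>3 else print(n,0)
    if n=="top":
        v=proj(c,[[.6,.23,.03]])[0].astype(int); a=cv2.resize(c["image"][v[1]-40:v[1]+40,v[0]-40:v[0]+40,::-1],(400,400),interpolation=cv2.INTER_CUBIC)
    else:
        v=proj(c,[[.6,.23,.03]])[0].astype(int); b=cv2.resize(c["image"][v[1]-40:v[1]+40,v[0]-40:v[0]+40,::-1],(400,400),interpolation=cv2.INTER_CUBIC)
cv2.imwrite("pics/cradle.png",np.hstack([a,b]))
h=bin2w((-.03,.0,.128),.95); print(h); go([.40,-.15,.16],HA)
```

```text
top 191 ((0.6135580539703369, 0.23040691018104553), (0.12688946723937988, 0.0399017371237278), 0.5490767955780029) [0.6178307  0.22966383 0.03978154]
scene 207 ((0.6097726821899414, 0.22861602902412415), (0.06831936538219452, 0.13028176128864288), 84.63959503173828) [0.60782193 0.23053557 0.03972407]
[ 0.5093613  -0.20132641  0.09005297]
tool d mm [ -4.3 390.8   8.2] turn 1.373 pos [0.4239 0.2401 0.1675] q6 2.03
```

View pics/cradle.png

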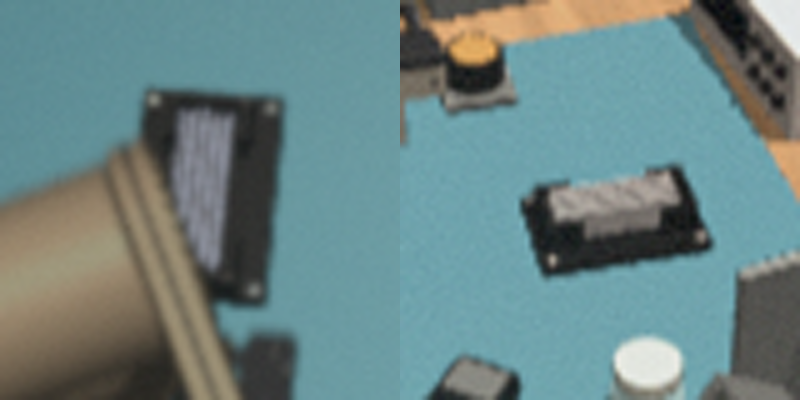

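The sink is home in the slot, fins up. Its top is at z≈0.040 in both views; in the scene crop it lies level between the end guides at (615,200). Now I'll shut the bin.

Converted, -0.15 rad / 6.2832 = -0.0239.

Call:
nudge_tcp:
  increments: [0.05, 0, 0, 0, -0.0239, 0.05, 0, 0, 0, -0.0239, 0.05, 0, 0, 0, -0.0239, 0.05, 0, 0, 0, -0.0239, 0.05, 0, 0, 0, -0.0239, 0.05, 0, 0, 0, -0.0239, 0.05, 0, 0, 0, -0.0239, 0.05, 0, 0, 0, -0.0239, 0.05, 0, 0, 0, -0.0239, 0.05, 0, 0, 0, -0.0239, 0.05, 0, 0, 0, -0.0239, 0.05, 0, 0, 0, -0.0191, 0.05, 0, 0, 0, 0]

```text
t: 24.7
tool_pos: [0.4311, 0.2406, 0.17]
orientation: [2.05, 2.38, 0.001]
force: [-0.9, 0.8, -0.1]
opening: 0.0499
gripper_force: 0.0
```

Run:
```python
from h import *
go([.505,-.1692,.17],HA)
```

```text
tool d mm [-416.3   12.4   -0. ] turn 0.001 pos [0.4311 0.2406 0.17  ] q6 0.26
```

Converted, -0.0457 m is -0.914, -0.043 m is -0.86.

Call:
nudge_tcp:
  increments: [0.032, -0.532, 0.024, 0, 0, 0.032, -0.86, 0.024, 0, 0, 0.032, -0.86, 0.024, 0, 0, 0.032, -0.86, 0.024, 0, 0, 0.032, -0.86, 0.026, 0, 0, 0.032, -0.86, 0.026, 0, 0, 0.032, -0.86, 0.026, 0, 0, 0.032, -0.86, 0.026, 0, 0, 0.032, -0.86, 0.026, 0, 0, 0.032, -0.914, 0.022, 0, 0, 0.032, 0, 0, 0, 0, 0.032, 0, 0, 0, 0, 0.032, 0, 0, 0, 0]

```text
t: 26.0
tool_pos: [0.5038, -0.1687, 0.1697]
orientation: [-2.054, -2.376, -0.0]
force: [-0.8, -0.3, 0.1]
opening: 0.0319
gripper_force: 0.0
```

Run:
```python
from h import *
go([.505,-.1692,.0895],HA)
```

```text
tool d mm [-0.7  1.2 80.1] turn -0.003 pos [ 0.5038 -0.1687  0.1697] q6 -0.57
```

Converted, 0.03 m is 0.6, 0.025 m is 0.5.

Call:
nudge_tcp:
  increments: [0.032, 0, 0.02, 0.5, 0, 0.032, 0, 0, 0.6, 0, 0.032, 0, 0, 0.4, 0, 0.032, 0, 0, 0.1, 0, 0.032, 0, 0, 0, 0]

```text
t: 26.5
tool_pos: [0.5053, -0.1688, 0.0893]
orientation: [2.05, 2.378, -0.001]
force: [4.5, -5.1, -3.9]
opening: 0.0317
gripper_force: 3.0
```

Call:
nudge_tcp:
  increments: [0.01, 0, 0, 0, 0, 0.01, 0, 0, 0, 0, 0.01, 0, 0, 0, 0, 0.01, 0, 0, 0, 0]
  grip_n: 10

```text
t: 26.9
tool_pos: [0.5043, -0.1691, 0.0904]
orientation: [2.051, 2.379, -0.004]
force: [-5.2, -6.5, 4.2]
opening: 0.0114
gripper_force: 12.2
```

Converted, 0.0108 m is 0.216, 0.0104 m is 0.208.

Call:
nudge_tcp:
  increments: [0.01, -0.04, 0.07, -0.16, 0, 0.01, 0, 0.112, -0.204, 0, 0.01, 0, 0.13, -0.192, 0, 0.01, 0, 0.144, -0.18, 0, 0.01, 0, 0.162, -0.168, 0, 0.01, 0, 0.174, -0.152, 0, 0.01, 0, 0.188, -0.136, 0, 0.01, 0, 0.2, -0.118, 0, 0.01, 0, 0.208, -0.102, 0, 0.01, 0, 0.216, -0.082, 0, 0.01, 0, 0.112, -0.032, 0, 0.01, 0, 0.092, -0.026, 0, 0.01, 0, 0, 0, 0]

```text
t: 28.2
tool_pos: [0.595, -0.1569, 0.1683]
orientation: [-2.051, -2.379, -0.001]
force: [-3.5, 2.9, 7.4]
opening: 0.0114
gripper_force: 10.0
```

Run:
```python
from h import *
go(bin2w((-.03,.032,.128)),HA)
```

```text
tool d mm [0.7 0.4 0.3] turn -0.000 pos [ 0.595  -0.1569  0.1683] q6 -0.49
```

Shut. Release it, retreat upward and back, then check.

Converted, -0.05 m is -1, -0.04 m is -0.8.

Call:
nudge_tcp:
  increments: [0.032, 0, 0, 0, 0, 0.032, 0, 0, 0, 0, 0.032, 0, 0, 0, 0, 0.032, 0, 0, -0.4, 0, 0.032, 0, 0, -0.8, 0, 0.032, 0, -0.6, -0.6, 0, 0.032, 0, -1, 0, 0, 0.032, 0, -1, 0, 0, 0.032, 0, -1, 0, 0, 0.032, 0, 0, 0, 0, 0.032, 0, 0, 0, 0]

```text
t: 29.3
tool_pos: [0.416, -0.1846, 0.2578]
orientation: [2.053, 2.376, 0.001]
force: [0.3, -0.2, -0.1]
opening: 0.032
gripper_force: 0.0
```

Run:
```python
from h import *
s,p,R=st(); print(s["t"],p,s["force"])
c=cam("scene");X=cloud(c)
m=lambda P:np.nanmedian(X[(lambda u:(slice(u[1]-1,u[1]+2),slice(u[0]-1,u[0]+2)))(proj(c,[P])[0].round().astype(int))].reshape(-1,3),0).round(3)
for n,P in(("bar",bin2w((.014,0,.11))),("short",bin2w((.014,.072,.08))),("empty",bin2w((.014,-.072,.11))),("frontpanel top",bin2w((-.003,-.1,.08))),("sink",cr2w((0,0,.04))),("sink+",cr2w((.045,0,.04))),("sink-",cr2w((-.045,0,.04)))): print(n,np.round(P,3),m(P))
g=cam("top");T=cloud(g)
br=g["image"].min(2)>60
d=np.array([(T-CP)@[np.cos(CA),np.sin(CA),0],(T-CP)@[-np.sin(CA),np.cos(CA),0]])
k=br&(abs(d[0])<.062)&(abs(d[1])<.035)&(T[...,2]>.025)
print("sink in cradle",k.sum(),[np.percentile(d[i][k],[2,50,98]).round(4) for i in(0,1)],np.median(T[k][:,2]))
T0=np.load("top0.npy")
```

```text
29.3 [ 0.41596406 -0.18461109  0.2577699 ] [ 0.31180019 -0.1959145  -0.06836759]
bar [ 0.643 -0.181  0.15 ] [ 0.641 -0.183  0.152]
short [ 0.633 -0.11   0.12 ] [ 0.631 -0.112  0.12 ]
empty [ 0.654 -0.253  0.15 ] [ 0.675 -0.218  0.105]
frontpanel top [ 0.641 -0.283  0.12 ] [ 0.641 -0.284  0.119]
sink [0.609 0.231 0.04 ] [ 0.489 -0.145  0.371]
sink+ [0.654 0.229 0.04 ] [0.652 0.23  0.038]
sink- [0.564 0.233 0.04 ] [ 0.44  -0.209  0.427]
sink in cradle 249 [array([-0.055 , -0.0018,  0.0531]), array([-0.0175,  0.0001,  0.0194])] 0.038420580143502456
```

The bin is shut with the bar and the short sink in place. The sink is centred in the slot to within about 1 mm, and the arm is clear of everything.

```bash
python3 -c "
from plant import robot
print(robot.close_job())"
```

```text
the job is handed in; nothing more can be done
None
```

I handed the job in at about 29 s. The long heat sink was laid on the bench, regrasped and now lies fins up in the black cradle's slot, about 1 mm off centre; the bin is shut with the short sink and plain bar still in it. I did not re-measure the bystanders, and the hand-in returned no verdict.

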